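# Rebuild the microscope pillar brake: rotor disc, then separator plate

## Task

Rebuild the small brake that stands on the bench. First slide the toothed disc down over the splined hub until it lies flat and fully home on the ledge, then lay the separator plate on top of it, fully home, with its wide tab in the wide slot and its narrow tab in the narrow slot. Work gently and never force a part that does not drop in, let go of both, and leave the other things on the bench where they are.

Things in the scene. Friction and masses are not known exactly. Their poses are not given: they have to be found in the camera images.
- housing: brake housing, fixed to the bench. Origin: centre of its underside, on the hub axis, z up. Aluminium base 116 mm across, 10 mm thick; on it a round ledge 56 mm across, top at z = 24 mm. Open towards its +x and -x for fingers; slot posts on +y and -y, 4 mm thick, 41 to 54 mm from the axis, tops at z = 48 mm. No part may be pressed on it, or on a part lying in it, with more than 40 N.
- hub_top (a point): top of the steel hub on the axis, 54 mm above the housing's underside; axes are the housing's. The core is 34 mm across, tapering to 24 mm over its top 6 mm; four ribs 8 mm wide, 90 degrees apart, 45 mm across their tips, flat tops 8 mm below this point (z = 46 mm). The ribs' angle varies and is NOT measured.
- ledge (a point): centre of the ledge the disc rests on, 24 mm above the housing's underside. To mesh: the disc first lands on the rib tops; turned while resting lightly there (3 to 8 N; at most 90 degrees one way, or 45 either way) it comes to an angle where it can go down between the ribs. The stiff hub does not turn at such loads (needs about 3 N m).
- wide_slot (a point): middle of the mouth of the wide slot (15 mm clear, between two posts), at the post tops: 47.5 mm to housing +y, 48 mm above the housing's underside. The narrow slot (10 mm clear) lies opposite, on housing -y.
- disc_centre (a point): centre (half-way up) of the loose toothed disc: black ring 62 mm across, 10 mm thick, bore 49 mm, four dark steel teeth 22.4 mm wide pointing in to 38 mm across, one centred on its +x; z up, faces alike, about 90 g. Teeth fit between the ribs with 1.5 mm each side, in any of four positions. Home: this point is 29 mm above the housing's underside. Grasp across the rim.
- plate_centre (a point): centre (half-way up) of the loose separator plate: dark steel ring 62 mm across, 8 mm thick, smooth bore 49 mm passing freely over the hub, tabs reaching 50 mm from the centre: wide (12 mm) on its +y, narrow (7 mm) on its -y; z up, about 120 g. Home: this point is 38 mm above the housing's underside, axes agreeing with the housing's. Grasp across the rim along its x.
- wide_tab (a point): middle of the plate's wide tab, 43 mm from the plate's centre along its +y, half-way up
- disc: the toothed disc's body, origin at the centre of its underside; axes as at disc_centre
- plate: the separator plate's body, origin at the centre of its underside; axes as at plate_centre
- grease_jar: bystander: white jar, 38 mm across, 38 mm high, origin under its centre
- retaining_ring: bystander: thin smooth steel ring, 52 mm across, 5 mm thick, without teeth or tabs, origin under its centre
- objective: bystander: brass microscope objective, 34 mm across, 42 mm high, standing, origin under its centre
- screwdriver: bystander: screwdriver, 160 mm long, lying across the bench
- dish: bystander: clear shallow dish, 90 mm across, 15 mm high, origin under its centre
- focus_knob: bystander: black stepped knob, 44 mm across, 28 mm high, origin under its centre
There are look-alikes about, which are no part of the job. Several things look just like the disc: the one meant starts farthest to the robot's right.

How it is judged:
By the outcome, as a careful person would: the job done as asked, in the order asked, and still so for the second after the job is handed in, with the robot touching nothing.
It also fails if it takes over 72 s, if anything falls off the work surface, if the arm or the gripper's body presses on something with over 40 N, if the wrist force passes 120 N, or if a joint passes its speed limit or range.

## Robot

A 6-joint arm with a two-finger parallel gripper is mounted at the origin on the work surface. World frame = base frame: x ahead of the robot, y to its left, z up, the work surface at z = 0. Lengths are in m, angles in degrees, forces in N, time in s.
With the tool pointing down it reaches from about 0.35 to 0.875 m from the base axis. Payload 4.2 kg.
Tool frame: the origin (TCP) lies between the finger pads; the fingertips stand 25 mm ahead of it and the grasp point (between the pads) lies 6 mm ahead of it (r.tips_ahead is the distance from the TCP to the fingertips, in m); z points along the fingers, y is the direction in which the jaws open and shut (so a half turn about z gives the same grasp; the last joint's range is limited). The gripper opens to 87 mm and grips with 3 to 60 N. Pads are 19 mm wide; open, the fingers measure 117 mm over their backs; the gripper's body (75 mm by 190 mm) begins 51 mm behind the grasp point.
Start: joints at [87.41, 22.042, 0.453, 0, -68.411, -14.817], TCP at [0.187, 0.596, 0.223] pointing down, gripper open.
Joint ranges: [-179.83, 179.83], [-69.29, 118.12], [-61.27, 80.66], [-181.25, 117.63], [-171.15, -9.14], [-177.46, 177.46]. Speed limits (degrees/s): [159.86, 159.86, 180, 180, 180, 180].

## Interface

Orientations are given as a 3x3 rotation matrix whose columns are the frame's x, y, z axes.
In Python, from station import r, vision, finish_job gives the robot as it stands.
- The arm moves only by the shell command python3 -m jog 'ROWS'. ROWS is a JSON object of lists of equal length, an entry for each row: "rot": the turn, a rotation vector about the world's x, y, z in degrees, a list of three; "delta_pos": the shift along the world's x, y, z in mm, a list of three; "grip": the opening in per cent of the stroke, from 0 (shut) to 100 (fully open). A call has 1 to 10 rows; each row shifts and turns the commanded pose from where the row before left it; what a row does not reach is not made up. A row lasts 1/12 s, in which the tool goes at most 41.7 mm and 7.16 degrees, less where a joint would pass 70% of its speed; a pose out of reach is approached as far as the arm can. A call with a gripper value outside its range is refused whole. The fingers move at their own pace and stop on an object; the grip force is fixed at half the most. Time passes only in rows, so rows that do not move let the fingers close. It gives the time, the measured TCP pose, the force and the opening at its end, in the units of the state.
- r.sense(): the state, without advancing time (a new reading comes with each control period).
- vision.capture(name): name is "scene" or "top" or "wrist"; returns a dict with "frame" (420x560x3 uint8, red, green, blue), "K" (3x3 intrinsics, pixels), "k1" (the pictures are not rectified: a ray, as slopes to the right and down, at radius r is drawn at 1 + k1 r^2 times it, then the intrinsics apply), "xyz" and "orientation" of the camera in the world. Camera axes: x right, y up, looking along -z (the intrinsics and any distortion apply to the point x, -y, -z); pixel columns grow to the right and rows downward; lengths in m; the calibration is good to about 2 mm. A picture is of the moment at which its call begins. There is no depth.
- finish_job(): hands the job in, once; it reports no verdict.
The state is a dict: "time_s": time; "joints": joint angles; "joint_velocities": joint speeds; "effort": joint torques, N m; "tcp_pos": TCP position; "ee_rot": TCP orientation; "wrist_force": force on the tool from outside, world axes, zero at the start; "moment": the same for the moment, N m; "gripper_width": opening from 0.0 (shut) to 1.0 (fully open).
Only numpy, scipy, OpenCV 4.12 (cv2) and the standard library are available. Lean on these libraries where they do the work, as an engineer would, in place of code of your own. Each camera call takes 0.05 s, during which the arm holds its last target. There are 200 camera calls.

## Working session

There is one attempt and no reset: what is moved stays moved. The work goes in short steps, Python scripts to look and compute and a shell command to move; the robot and the scene stay as the last step left them, time stands still between calls to the robot, and variables do not carry over. Pictures are saved under pics/ and viewed, about 8 in all and at most 12, crops included, and the job is handed in when it is done.

```bash
mkdir -p pics; ls; python3 - <<'E'
from station import r, vision
import cv2,pickle
d={}
for n in("scene","top","wrist"):
    c=vision.capture(n); d[n]=c
    cv2.imwrite(f"pics/{n}0.png",c["frame"][:,:,::-1]); print(n,c["K"],c["k1"],c["xyz"],c["orientation"])
pickle.dump(d,open("c0.pkl","wb")); s=r.sense(); print(s)
E
```

```text
pics
scene [[412.93292473   0.         272.17266892]
 [  0.         412.93292473 213.27456509]
 [  0.           0.           1.        ]] -0.06154838028380812 [ 1.05170252 -0.37607288  0.77573674] [[ 0.59553349 -0.60227774  0.53160265]
 [ 0.80332956  0.44548698 -0.3952252 ]
 [ 0.00121328  0.66242197  0.74912993]]
top [[415.16895845   0.         278.2770711 ]
 [  0.         415.16895845 211.05101531]
 [  0.           0.           1.        ]] -0.06185872848723007 [0.3809675  0.01446192 1.01777381] [[-0.01958903  0.98502751 -0.1712807 ]
 [-0.99965692 -0.02227574 -0.01377802]
 [-0.01738713  0.17095204  0.98512592]]
wrist [[347.60403216   0.         281.26341378]
 [  0.         347.60403216 214.21358791]
 [  0.           0.           1.        ]] -0.06205125147075657 [0.26402395 0.57260721 0.38337999] [[-0.30038591  0.9120325   0.27922217]
 [-0.95381262 -0.2881857  -0.08479678]
 [ 0.00313042 -0.29179739  0.95647503]]
{'time_s': 0.15, 'joints': array([ 8.74103544e+01,  2.20813755e+01,  3.97439878e-01, -1.86995789e-02,
       -6.84114213e+01, -1.48170458e+01]), 'joint_velocities': array([-0.07268696, -0.12793999,  0.28198912,  0.12347258, -0.16970301,
        0.01111279]), 'effort': array([-2.83580821e-04, -3.91051555e+01,  1.87587082e+01,  4.22226235e+00,
        1.23919855e-02, -1.39480721e-04]), 'tcp_pos': array([0.18682452, 0.59595022, 0.22250576]), 'ee_rot': array([[ 9.54169418e-01, -2.99266736e-01, -3.78360412e-04],
       [-2.99266946e-01, -9.54168002e-01, -1.64886231e-03],
       [ 1.32430244e-04,  1.68652475e-03, -9.99998569e-01]]), 'wrist_force': array([0.3665875 , 0.47616992, 0.02646042]), 'moment': array([-0.03774473, -0.04526785, -0.03702877]), 'gripper_width': 0.9975927819914796}
```

View pics/top0.png

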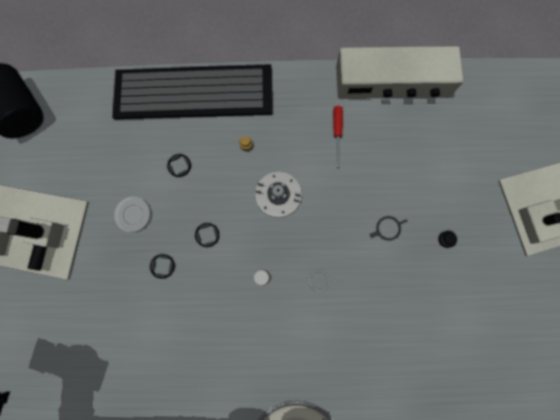

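View pics/scene0.png

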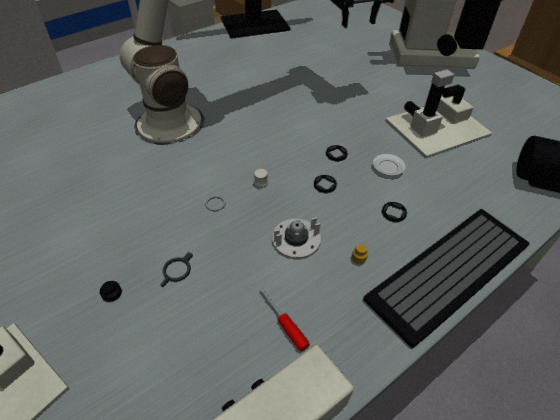

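The top view shows three disc look-alikes at pixels (179,165), (207,235) and (162,266). Image right is the robot's right, so the disc meant is (207,235). The plate is at (388,228), the housing at (278,194), and the thin ring at (317,280).

```bash
cat > h.py <<'E'
import numpy as np,cv2
def cast(c,px,z):
    """pixels -> world points on plane z"""
    K=c["K"];p=np.atleast_2d(np.array(px,float))
    d=np.stack([(p[:,0]-K[0,2])/K[0,0],(p[:,1]-K[1,2])/K[1,1]],1)
    u=d.copy()
    for _ in range(20): u=d/(1+c["k1"]*(u**2).sum(1,keepdims=True))
    v=np.c_[u[:,0],-u[:,1],-np.ones(len(u))]@np.array(c["orientation"]).T
    o=np.array(c["xyz"]); return o+v*((z-o[2])/v[:,2:])
def project(c,P):
    q=(np.atleast_2d(P)-c["xyz"])@np.array(c["orientation"]); s=np.c_[q[:,0],-q[:,1]]/-q[:,2:]
    s=s*(1+c["k1"]*(s**2).sum(1,keepdims=True)); return s*[c["K"][0,0],c["K"][1,1]]+[c["K"][0,2],c["K"][1,2]]
E
python3 - <<'E'
import pickle,numpy as np,cv2
from h import *
d=pickle.load(open("c0.pkl","rb"));t=d["top"]
for n,p,z in(("disc",(207,235),.01),("plate",(388.5,228.5),.008),("housing",(278,194),.01),("d2",(179,165),.01),("d3",(162,266),.01)):
    P=cast(t,p,z)[0];print(n,P.round(3),"scene px",project(d["scene"],P).round(0))
f=t["frame"][:,:,::-1]
a=cv2.resize(f[205:265,177:237],(400,400),interpolation=3);b=cv2.resize(f[164:224,248:308],(400,400),interpolation=3)
cv2.imwrite("pics/crop1.png",np.hstack([a,b]))
E
```

```text
disc [0.501 0.204 0.01 ] scene px [[324. 182.]]
plate [ 0.507 -0.241  0.008] scene px [[175. 267.]]
housing [0.599 0.028 0.01 ] scene px [[295. 236.]]
d2 [0.68  0.278 0.01 ] scene px [[393. 210.]]
d3 [0.427 0.314 0.01 ] scene px [[336. 152.]]
```

View pics/crop1.png

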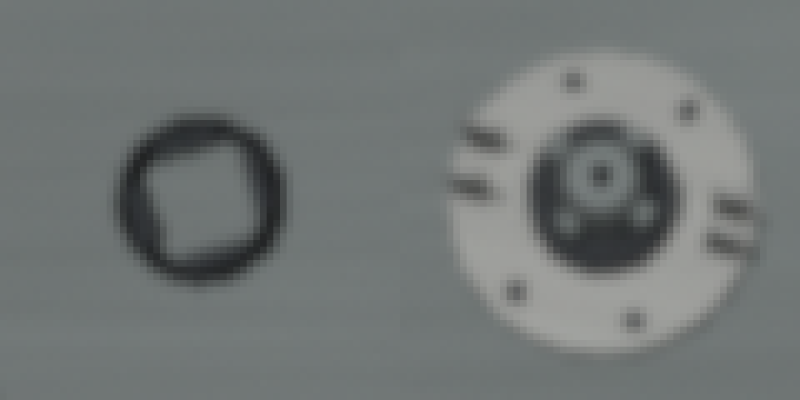

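The left crop shows one ring with four square-set teeth, so the choice is right. The right crop shows the housing with its wide slot on the left (posts 50 px apart against 36 px on the right), so housing +y ≈ world +y and yaw ≈ -14°. Next I move over the disc with the jaws along housing x.

```bash
python3 -m jog '{"delta_pos":[[22.4,-28,0],[22.4,-28,0],[22.4,-28,0],[22.4,-28,0],[22.4,-28,0],[22.4,-28,0],[22.4,-28,0]],"rot":[[0,0,-6.2],[0,0,-6.2],[0,0,-6.2],[0,0,-6.2],[0,0,-6.2],[0,0,-6.2],[0,0,-6.2]],"grip":[100,100,100,100,100,100,100]}'
python3 -m jog '{"delta_pos":[[22.4,-28,0],[22.4,-28,0],[22.4,-28,0],[22.4,-28,0],[22.4,-28,0],[22.4,-28,0],[22.4,-28,0],[0,0,0],[0,0,0]],"rot":[[0,0,-6.2],[0,0,-6.2],[0,0,-6.2],[0,0,-6.2],[0,0,-6.2],[0,0,-6.2],[0,0,-6.2],[0,0,0],[0,0,0]],"grip":[100,100,100,100,100,100,100,100,100]}'
python3 - <<'E'
from station import r,vision
import cv2,pickle
c=vision.capture("wrist");pickle.dump(c,open("w1.pkl","wb"));cv2.imwrite("pics/w1.png",c["frame"][:,:,::-1]);s=r.sense();print(s["joints"],s["ee_rot"])
E
```

```text
time_s: 0.73
tcp_pos: [0.3444, 0.3987, 0.2232]
ee_rot: [[0.483, -0.875, -0.0], [-0.875, -0.483, -0.0], [0.0, 0.0, -1.0]]
wrist_force: [0.6, -0.5, -0.1]
gripper_width: 0.999
time_s: 1.48
tcp_pos: [0.5011, 0.2027, 0.2228]
ee_rot: [[-0.249, -0.969, -0.001], [-0.969, 0.249, -0.001], [0.001, 0.001, -1.0]]
wrist_force: [-0.0, -0.0, -0.3]
gripper_width: 1.001
[ 3.93277228e+01  1.38583351e+01 -1.14656925e+01 -2.15428053e-02
 -6.47213737e+01 -5.35953360e+01] [[-2.46606783e-01 -9.69115271e-01 -8.28398067e-04]
 [-9.69115527e-01  2.46607052e-01 -2.39179107e-04]
 [ 4.36080930e-04  7.43830240e-04 -9.99999628e-01]]
```

View pics/w1.png

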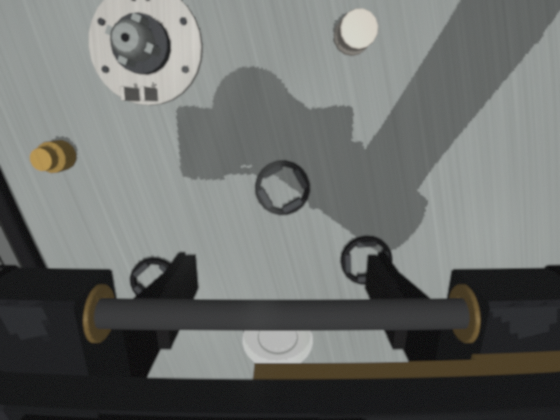

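The wrist view shows the chosen disc at (282,187), and the housing at (145,45), partly clipped.

```bash
python3 - <<'E'
import pickle
from h import *
c=pickle.load(open("w1.pkl","rb"));g=cv2.cvtColor(c["frame"],cv2.COLOR_RGB2GRAY)
m=((g<60)*255).astype("uint8")
cs,h=cv2.findContours(m,cv2.RETR_CCOMP,cv2.CHAIN_APPROX_NONE)
for i,k in enumerate(cs):
    x,y,w,hh=cv2.boundingRect(k)
    if h[0][i][3]<0 and x<282<x+w and y<187<y+hh and w<100:
        P=cast(c,cv2.convexHull(k)[:,0],.005)[:,:2].astype("f4");(o,R)=cv2.minEnclosingCircle(P.reshape(-1,1,2));e=cv2.fitEllipse(P*1000)
        print("disc",o,R*2,e); 
        j=h[0][i][2]
        while j>=0:
            if len(cs[j])>40:
                q=cs[j][:,0];print("bore c",cast(c,q,.005).mean(0), cv2.minAreaRect((cast(c,q,.005)[:,:2]*1000).astype("f4")))
            j=h[0][j][0]
E
```

```text
disc (0.49748721718788147, 0.20716995000839233) 0.05870344489812851 ((496.8216247558594, 207.5446014404297), (50.47570037841797, 57.4088249206543), 168.1407012939453)
```

```bash
python3 - <<'E'
import pickle
from h import *
c=pickle.load(open("w1.pkl","rb"));g=cv2.cvtColor(c["frame"],cv2.COLOR_RGB2GRAY)
print(g[187,245:320:2]);print(g[150:225:2,282])
for T in(65,70,75,80,85):
    n,l,s,cc=cv2.connectedComponentsWithStats(((g<T)).astype("uint8"))
    for i in range(1,n):
        x,y,w,h,a=s[i]
        if x<282<x+w and y<187<y+h and w<100:
            pts=np.argwhere(l==i)[:,::-1].astype("i4");H=cv2.convexHull(pts.reshape(-1,1,2))[:,0]
            P=(cast(c,H,.005)[:,:2]*1000).astype("f4");print(T,s[i],cv2.fitEllipse(P))
s=cv2.resize(g[140:235,235:330],(570,570),interpolation=3);cv2.imwrite("pics/w1c.png",s)
E
```

```text
[154 154 154 150 143  89  63  63  84 120 148 152 149 149 151 153 153 152
 154 154 152 153 146 124 110 106 105 101  81  57  44  32  56  99 108 108
 104 105]
[107 106 106 107 105  73  53  50  64  86 100 107 105 106 106 123 149 154
 154 155 155 155 154 155 153 154 149 128 103  72  58  56  86 146 154 154
 153 150]
65 [271 161  39  53 454] ((498.3600158691406, 207.0025177001953), (53.998538970947266, 58.78748321533203), 173.06332397460938)
70 [256 160  54  54 728] ((500.6870422363281, 206.59361267089844), (59.652408599853516, 60.09526824951172), 11.222091674804688)
75 [256 160  54  54 898] ((500.8721618652344, 206.60336303710938), (60.1288948059082, 60.75761413574219), 14.678718566894531)
80 [ 256  160   55   54 1050] ((500.8323059082031, 206.66708374023438), (60.724632263183594, 61.02545928955078), 5.887386322021484)
85 [ 256  160   55   55 1145] ((500.8951416015625, 206.59771728515625), (61.278587341308594, 61.6119499206543), 173.35574340820312)
```

View pics/w1c.png

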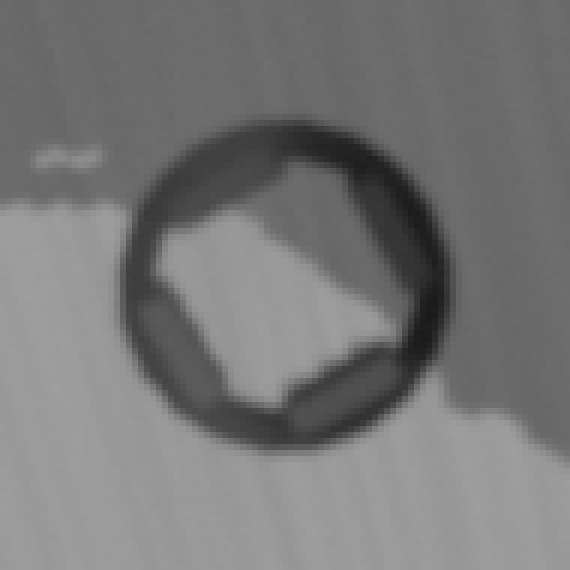

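The tooth pattern sits at about 10° mod 90. The ring fits 61.5 mm (62 expected), centred at (0.501, 0.2066), which agrees with the top view. Next I descend to about 6 mm fingertip clearance and then finish gently.

```bash
python3 -m jog '{"delta_pos":[[0,3.5,-36],[0,0,-36],[0,0,-36],[0,0,-36],[0,0,-30],[0,0,-12],[0,0,-5],[0,0,0],[0,0,0]],"rot":[[0,0,0],[0,0,0],[0,0,0],[0,0,0],[0,0,0],[0,0,0],[0,0,0],[0,0,0],[0,0,0]],"grip":[100,100,100,100,100,100,100,100,100]}'
```

```text
time_s: 2.28
tcp_pos: [0.5009, 0.2091, 0.0332]
ee_rot: [[-0.243, -0.97, 0.001], [-0.97, 0.243, 0.001], [-0.001, -0.001, -1.0]]
wrist_force: [0.2, -0.3, 0.6]
gripper_width: 1.0
```

```bash
python3 -m jog '{"delta_pos":[[0,-1,-4],[0,-1,-2],[0,0,0]],"rot":[[0,0,0],[0,0,0],[0,0,0]],"grip":[100,100,100]}'
python3 -c "
from station import r
for i in range(1): print(r.sense()['tcp_pos'])"
python3 -m jog '{"delta_pos":[[0,0,0],[0,0,0],[0,0,0],[0,0,0],[0,0,0],[0,0,0],[0,0,0],[0,0,0]],"rot":[[0,0,0],[0,0,0],[0,0,0],[0,0,0],[0,0,0],[0,0,0],[0,0,0],[0,0,0]],"grip":[60,60,60,60,60,60,60,60]}'
```

```text
time_s: 2.53
tcp_pos: [0.5006, 0.2059, 0.0269]
ee_rot: [[-0.246, -0.969, 0.001], [-0.969, 0.246, 0.001], [-0.001, -0.0, -1.0]]
wrist_force: [-0.1, 0.8, -0.4]
gripper_width: 1.004
[0.5005721  0.20587445 0.02686099]
time_s: 3.2
tcp_pos: [0.5005, 0.2059, 0.0263]
ee_rot: [[-0.245, -0.969, -0.0], [-0.969, 0.245, -0.0], [0.0, 0.0, -1.0]]
wrist_force: [0.5, -0.2, -0.4]
gripper_width: 0.61
```

```bash
python3 - <<'E'
from station import r,vision
from h import *
w=vision.capture("wrist")["frame"][:,:,::-1];c=vision.capture("scene");p=project(c,[.501,.2066,.005])[0].astype(int);print(p)
s=c["frame"][p[1]-45:p[1]+25,p[0]-45:p[0]+45,::-1]
cv2.imwrite("pics/g1.png",np.hstack([cv2.resize(w,(400,300)),cv2.resize(s,(386,300),interpolation=3)]));print(r.tips_ahead,r.sense()["gripper_width"])
E
```

```text
[324 183]
0.025 0.6026527211840216
```

View pics/g1.png

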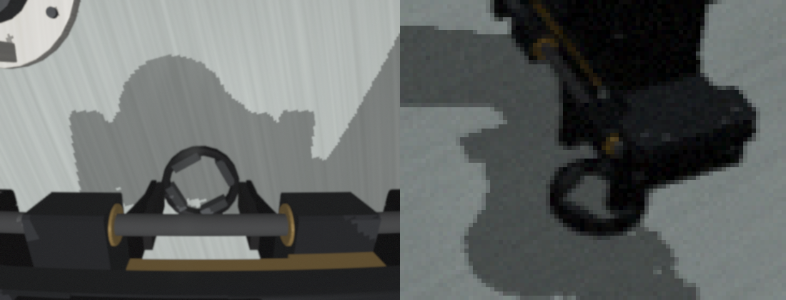

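The disc has ended up ahead of the fingers, towards the camera (at about (280,259) in full wrist pixels). I measure again.

```bash
python3 - <<'E'
from station import r,vision
from h import *
c=vision.capture("wrist");t=vision.capture("top");s=r.sense()
print("cam",c["xyz"],"tcp",s["tcp_pos"]);R=s["ee_rot"];print("cam off tool",R.T@(c["xyz"]-s["tcp_pos"]))
for n,c,z,p in(("w",c,.005,(280,259)),("t",t,.005,None)):
    g=cv2.cvtColor(c["frame"],cv2.COLOR_RGB2GRAY); 
    if p is None:p=project(c,[.495,.185,.005])[0]
    print(n,p,cast(c,[p],.005))
for q in("pre",):
    import pickle
    w=pickle.load(open("w1.pkl","rb"));print(w["xyz"])
    t0=pickle.load(open("c0.pkl","rb"));
    for n,P in(("top",[.5009,.2066,.005]),("scene",[.5009,.2066,.005])):print(n,project(t0[n],P))
    g=cv2.cvtColor(t0["scene"]["frame"],cv2.COLOR_RGB2GRAY)[168:200,305:345];n,l,st,cc=cv2.connectedComponentsWithStats((g<70).astype("uint8"));print(st[1:],cc[1:]+[305,168])
    for T in(60,75):
        g=cv2.cvtColor(t0["top"]["frame"],cv2.COLOR_RGB2GRAY)[215:255,187:227];n,l,st,cc=cv2.connectedComponentsWithStats((g<T).astype("uint8"));print(st[1:],cc[1:]+[187,215])
cv2.imwrite("pics/top1.png",t["frame"][:,:,::-1])
E
```

```text
cam [0.48154082 0.12858528 0.18732686] tcp [0.50050731 0.20585173 0.02631626]
cam off tool [ 0.0795663  -0.00056795 -0.16100662]
w (280, 259) [[0.50227144 0.20787785 0.005     ]]
t [215.22606063 237.31525771] [[0.495 0.185 0.005]]
[0.48206218 0.12553822 0.38384233]
top [[206.52124809 235.10822763]]
scene [[324.30683872 183.01215138]]
[[  9   7  23  19 245]] [[324.59183673 183.68979592]]
[[  8   8  24  24 181]] [[206.48618785 234.49723757]]
[[  8   8  25  24 252]] [[206.6984127  234.38095238]]
```

The disc hasn't moved: it is still at (0.502, 0.208), between the fingers, whose gap still looks wider than the disc. I close further.

```bash
python3 -m jog '{"delta_pos":[[0,0,0],[0,0,0],[0,0,0],[0,0,0],[0,0,0],[0,0,0]],"rot":[[0,0,0],[0,0,0],[0,0,0],[0,0,0],[0,0,0],[0,0,0]],"grip":[40,40,40,40,40,40]}'
python3 - <<'E'
from station import r,vision
from h import *
c=vision.capture("wrist");w=c["frame"][:,:,::-1];print(r.sense()["gripper_width"])
cv2.imwrite("pics/g2.png",cv2.resize(w[180:360,150:420],(800,533),interpolation=3))
E
```

```text
time_s: 3.9
tcp_pos: [0.5005, 0.2059, 0.0264]
ee_rot: [[-0.245, -0.969, 0.0], [-0.969, 0.245, 0.0], [-0.0, -0.0, -1.0]]
wrist_force: [-0.3, 0.7, -0.8]
gripper_width: 0.401
0.4030444833045273
```

View pics/g2.png

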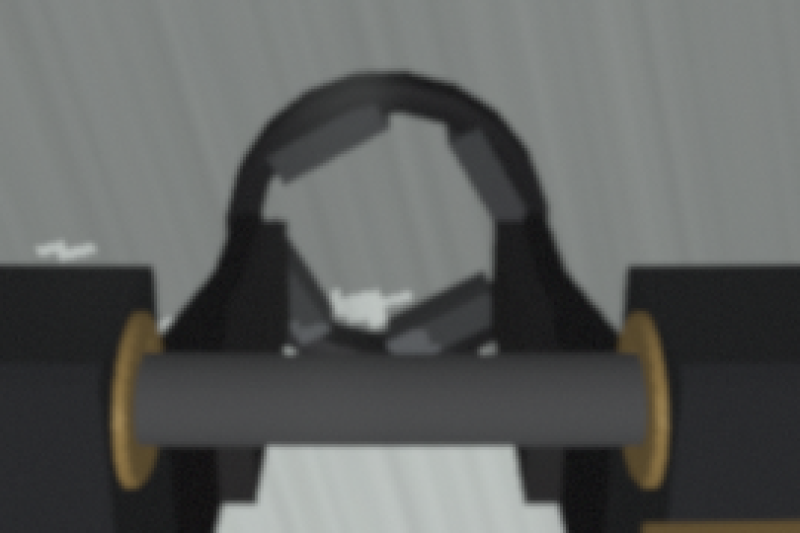

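```bash
python3 - <<'E'
from station import r,vision
from h import *
c=vision.capture("wrist");s=r.sense();R=s["ee_rot"];t=s["tcp_pos"]
for p in((247,254),(317,253),(228,254),(334,253),(225,349),(341,349)):
    o=c["xyz"];d=cast(c,[p],0)[0]-o
    for off in(.0095,-.0095):
        k=((t-o)@R[:,0]+off)/(d@R[:,0]);print(p,off,(R.T@(o+k*d-t)*1000).round(1),"z",(o+k*d)[2].round(4))
E
```

```text
(247, 254) 0.0095 [  9.5 -17.8   1. ] z 0.0253
(247, 254) -0.0095 [ -9.5 -22.5  45. ] z -0.0186
(317, 253) 0.0095 [ 9.5 17.7  2.2] z 0.0242
(317, 253) -0.0095 [-9.5 22.7 46.4] z -0.0201
(228, 254) 0.0095 [  9.5 -27.4   1. ] z 0.0253
(228, 254) -0.0095 [ -9.5 -34.7  45. ] z -0.0186
(334, 253) 0.0095 [ 9.5 26.4  2.1] z 0.0242
(334, 253) -0.0095 [-9.5 33.7 46.3] z -0.02
(225, 349) 0.0095 [  9.5 -17.8 -72.1] z 0.0985
(225, 349) -0.0095 [ -9.5 -22.5 -48. ] z 0.0744
(341, 349) 0.0095 [  9.5  17.8 -72.2] z 0.0986
(341, 349) -0.0095 [ -9.5  22.7 -48.2] z 0.0745
```

The wrist geometry gives a gap of 35.5 mm, matching 0.40 × 87 mm. But the fingertips lie only about 1.5 mm ahead of the TCP, not 25 mm, so they closed about 15 mm above the disc. I reopen and feel downward in small steps.

```bash
python3 -m jog '{"delta_pos":[[0,0,0],[0,0,0],[0,0,0],[0,0,0],[0,0,0],[0,0,0],[0,0,0],[0,0,0]],"rot":[[0,0,0],[0,0,0],[0,0,0],[0,0,0],[0,0,0],[0,0,0],[0,0,0],[0,0,0]],"grip":[100,100,100,100,100,100,100,100]}'
python3 -m jog '{"delta_pos":[[0,0,-1.5],[0,0,-1],[0,0,0],[0,0,0]],"rot":[[0,0,0],[0,0,0],[0,0,0],[0,0,0]],"grip":[100,100,100,100]}'
python3 - <<'E'
from station import r,vision
import cv2
print(r.tips_ahead,r.sense()["tcp_pos"],r.sense()["wrist_force"])
cv2.imwrite("pics/open.png",vision.capture("wrist")["frame"][:,:,::-1])
E
```

```text
time_s: 4.67
tcp_pos: [0.5006, 0.2058, 0.0263]
ee_rot: [[-0.245, -0.969, 0.0], [-0.969, 0.245, -0.0], [0.0, -0.0, -1.0]]
wrist_force: [-0.1, 0.3, 0.5]
gripper_width: 0.917
time_s: 5.0
tcp_pos: [0.5004, 0.2058, 0.0237]
ee_rot: [[-0.245, -0.969, -0.0], [-0.969, 0.245, -0.0], [0.0, 0.0, -1.0]]
wrist_force: [0.2, -0.3, -0.6]
gripper_width: 0.994
0.025 [0.50044686 0.20577642 0.0236749 ] [ 0.15210294 -0.3413101  -0.61447684]
```

```bash
for i in 1 2 ; do python3 -m jog '{"delta_pos":[[0,0,-1.5],[0,0,-1.5],[0,0,0]],"rot":[[0,0,0],[0,0,0],[0,0,0]],"grip":[100,100,100]}'|egrep 'tcp|wrist'; done
```

```text
tcp_pos: [0.5003, 0.2057, 0.0205]
wrist_force: [-0.6, 0.3, -0.1]
tcp_pos: [0.5003, 0.2057, 0.0175]
wrist_force: [-0.4, 0.6, 0.0]
```

```bash
for i in 1 2 3 ; do python3 -m jog '{"delta_pos":[[0,0,-1.5],[0,0,-1.5],[0,0,0]],"rot":[[0,0,0],[0,0,0],[0,0,0]],"grip":[100,100,100]}'|egrep 'tcp|wrist'; done
python3 - <<'E'
from station import r,vision
import cv2
cv2.imwrite("pics/g3.png",cv2.resize(vision.capture("wrist")["frame"][160:380,100:460,::-1],(792,484),interpolation=3))
E
```

```text
tcp_pos: [0.5004, 0.2058, 0.0145]
wrist_force: [0.4, 0.3, -0.3]
tcp_pos: [0.5003, 0.2057, 0.0115]
wrist_force: [0.1, 0.1, 0.1]
tcp_pos: [0.5003, 0.2057, 0.0085]
wrist_force: [-0.2, -0.1, 0.1]
```

View pics/g3.png

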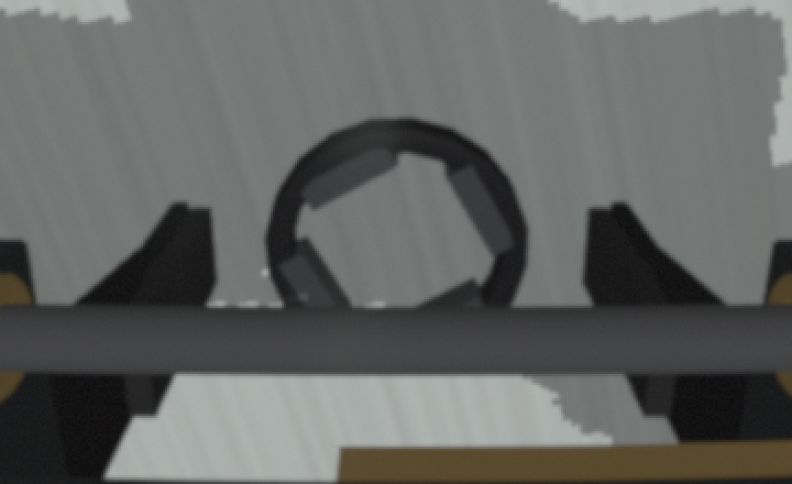

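The fingertips now sit just above the bench beside the disc at about 7 mm, and the disc is centred between them (ring x 267–527, jaws 212/587 in the crop). I lower a little more and close.

```bash
python3 -m jog '{"delta_pos":[[0,0.7,-1.5],[0,0.3,-1],[0,0,0]],"rot":[[0,0,0],[0,0,0],[0,0,0]],"grip":[100,100,100]}'|egrep 'tcp|wrist'
python3 -m jog '{"delta_pos":[[0,0,-1],[0,0,-1],[0,0,0]],"rot":[[0,0,0],[0,0,0],[0,0,0]],"grip":[100,100,100]}'|egrep 'tcp|wrist'
python3 -m jog '{"delta_pos":[[0,0,0],[0,0,0],[0,0,0],[0,0,0],[0,0,0],[0,0,0],[0,0,0],[0,0,0]],"rot":[[0,0,0],[0,0,0],[0,0,0],[0,0,0],[0,0,0],[0,0,0],[0,0,0],[0,0,0]],"grip":[60,60,60,60,60,60,60,60]}'
```

```text
tcp_pos: [0.5004, 0.2069, 0.0061]
wrist_force: [-0.6, 0.0, 0.3]
tcp_pos: [0.5004, 0.2068, 0.0041]
wrist_force: [0.9, 0.0, -0.0]
time_s: 7.52
tcp_pos: [0.5006, 0.2069, 0.0044]
ee_rot: [[-0.245, -0.969, 0.0], [-0.969, 0.245, 0.0], [-0.0, -0.0, -1.0]]
wrist_force: [-0.5, -0.5, 0.8]
gripper_width: 0.695
```

The jaws stopped on the rim at 0.695 (60.5 mm). I lift and move to where the wrist camera looks down on the housing.

```bash
python3 -m jog '{"delta_pos":[[0,0,6],[0,0,20],[0,0,30],[15,-8,30],[20,-12,30],[30,-16,30],[30,-16,30],[25,-15,20],[0,0,0],[0,0,0]],"rot":[[0,0,0],[0,0,0],[0,0,0],[0,0,0],[0,0,0],[0,0,0],[0,0,0],[0,0,0],[0,0,0],[0,0,0]],"grip":[50,50,50,50,50,50,50,50,50,50]}'
python3 - <<'E'
from station import r,vision
import cv2,pickle
c=vision.capture("wrist");pickle.dump(c,open("w2.pkl","wb"));cv2.imwrite("pics/w2.png",cv2.resize(c["frame"][:320,80:480,::-1],(750,600),interpolation=3))
E
```

```text
time_s: 8.35
tcp_pos: [0.6165, 0.1417, 0.1963]
ee_rot: [[-0.248, -0.969, 0.001], [-0.969, 0.248, 0.001], [-0.002, -0.001, -1.0]]
wrist_force: [-0.5, -0.8, -2.9]
gripper_width: 0.696
```

View pics/w2.png

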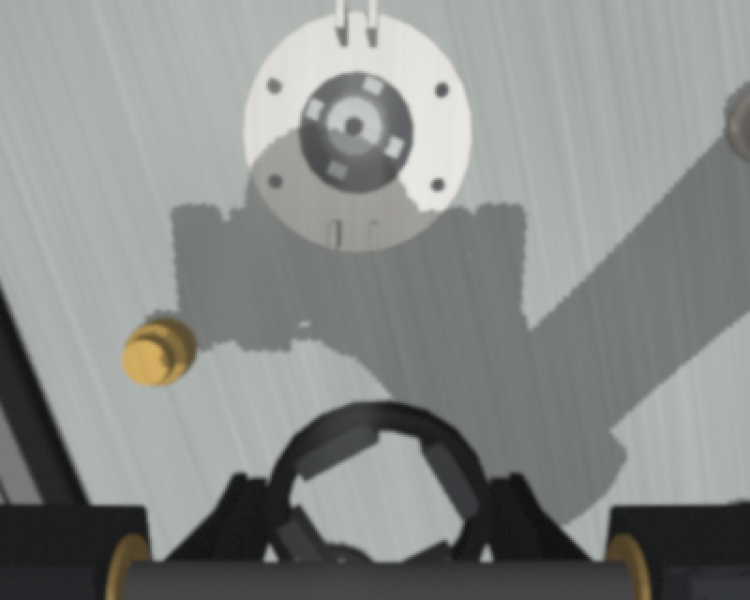

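This view shows the housing clearly. The rib tops are at (314,110), (373,84), (395,147) and (337,170), the hub hole at (354,126), the base holes at (274,86), (442,90), (437,185) and (275,182), and the wide-slot posts below at (335,235) and (374,235), all in crop px. The held disc is level in the jaws.

```bash
python3 - <<'E'
import pickle
from h import *
from station import r
c=pickle.load(open("w2.pkl","rb"));f=lambda l:np.array(l)/1.875+[80,0]
rb=cast(c,f([(314,110),(373,84),(395,147),(337,170)]),.046)[:,:2]
o=rb.mean(0);v=rb-o;print("ribs centre",o,"r",np.hypot(*v.T),"ang",np.degrees(np.arctan2(v[:,1],v[:,0]))%90)
print("hubtop",cast(c,f([(354,126)]),.054))
h=cast(c,f([(274,86),(442,90),(437,185),(275,182)]),.01)[:,:2];print("holes c",h.mean(0));
for a,b in((0,1),(3,2)):d=h[b]-h[a];print("hx yaw",np.degrees(np.arctan2(d[1],d[0]))%180)
d=h[0]+h[1]-h[2]-h[3];print("-y dir",np.degrees(np.arctan2(d[1],d[0])))
hsv=cv2.cvtColor(c["frame"],cv2.COLOR_RGB2HSV);g=c["frame"].min(2)
m=(g>205).astype("uint8");n,l,s,cc=cv2.connectedComponentsWithStats(m);print(s[1:][s[1:,4]>200])
pts=f([(246,130),(470,130),(358,251)]);P=cast(c,pts,.01)[:,:2];print("3pt circle",cv2.minEnclosingCircle(P.astype("f4").reshape(-1,1,2)))
tt=cast(c,f([(335,218),(374,218),(335,247),(374,247)]),.048);print(tt)
z=r.sense()["tcp_pos"][2]-.0042+.010
T=cast(c,f([(268,498),(490,490)]),z-.003)[:,:2];print("disc sides",T,np.hypot(*(T[0]-T[1])))
t=cast(c,f([(301,466),(373,430)]),z)[:,:2];d=t[1]-t[0];print("tooth edge ang",np.degrees(np.arctan2(d[1],d[0]))%90)
t=cast(c,f([(430,450),(460,515)]),z)[:,:2];d=t[1]-t[0];print("tooth edge ang",np.degrees(np.arctan2(d[1],d[0]))%90)
print(r.sense()["tcp_pos"],"disc front edge",cast(c,f([(378,402)]),z))
E
```

```text
ribs centre [0.59869178 0.02973501] r [0.01960634 0.02013926 0.01977674 0.01976021] ang [52.57645982 51.5649842  51.46733166 51.0621166 ]
hubtop [[0.59874342 0.02973012 0.054     ]]
holes c [0.59878531 0.02974728]
hx yaw 164.19415543515237
hx yaw 164.47731547784946
-y dir -106.12215431963239
[[ 210    0  121  112 5191]
 [ 490   44   22   25  206]]
3pt circle ((0.5984411835670471, 0.030342834070324898), 0.056214794516563416)
[[0.61747428 0.06531566 0.048     ]
 [0.60014436 0.06979575 0.048     ]
 [0.62094456 0.07792245 0.048     ]
 [0.60341745 0.08244999 0.048     ]]
disc sides [[0.64444228 0.13021512]
 [0.58616998 0.1427773 ]] 0.059610982194480626
tooth edge ang 13.486400455346882
tooth edge ang 10.08718483723176
[0.61487073 0.14197815 0.19486659] disc front edge [[0.60885879 0.11055454 0.20066659]]
```

```bash
python3 - <<'E'
import pickle
from h import *
from station import r,vision
d=pickle.load(open("c0.pkl","rb"))
print("top hub",cast(d["top"],[(278,190.55)],.054))
c=pickle.load(open("w2.pkl","rb"));n=vision.capture("wrist");print(c["xyz"],n["xyz"],r.sense()["tcp_pos"])
p=(268.8,67.2);x,y=268,67;T=c["frame"][y-30:y+30,x-28:x+28]
m=cv2.minMaxLoc(cv2.matchTemplate(n["frame"],T,cv2.TM_CCOEFF_NORMED));print(m[1],m[3]);q=(m[3][0]+28.8,m[3][1]+30.2);print("hub now",cast(n,[q],.054))
E
```

```text
top hub [[0.59800473 0.02763081 0.054     ]]
[0.59709129 0.06421091 0.35720404] [0.59606967 0.06465329 0.35585554] [0.61415533 0.14220885 0.19416524]
0.9896684288978577 (237, 37)
hub now [[0.59912082 0.02938557 0.054     ]]
```

```bash
python3 -m jog '{"delta_pos":[[-5,-38,0],[-5,-38,0],[-5,-36,-10],[0,0,-25],[0,0,-25],[0,0,-25],[0,0,-20],[0,0,-10],[0,0,0],[0,0,0]],"rot":[[0,0,-2],[0,0,-2],[0,0,-1.2],[0,0,0],[0,0,0],[0,0,0],[0,0,0],[0,0,0],[0,0,0],[0,0,0]],"grip":[50,50,50,50,50,50,50,50,50,50]}'
python3 -m jog '{"delta_pos":[[0,0,0],[0,0,0]],"rot":[[0,0,0],[0,0,0]],"grip":[50,50]}'
```

```text
time_s: 9.28
tcp_pos: [0.6002, 0.0309, 0.0802]
ee_rot: [[-0.331, -0.944, -0.001], [-0.944, 0.331, -0.001], [0.001, 0.001, -1.0]]
wrist_force: [-0.1, 0.3, -0.1]
gripper_width: 0.691
time_s: 9.45
tcp_pos: [0.6016, 0.031, 0.0821]
ee_rot: [[-0.332, -0.943, 0.003], [-0.943, 0.332, 0.001], [-0.002, -0.002, -1.0]]
wrist_force: [0.1, 0.7, -1.1]
gripper_width: 0.693
```

```bash
python3 -m jog '{"delta_pos":[[-1.4,-0.5,-8],[-1.3,-0.4,-8],[0,0,-4],[0,0,0],[0,0,0],[0,0,0]],"rot":[[0,0,0],[0,0,0],[0,0,0],[0,0,0],[0,0,0],[0,0,0]],"grip":[50,50,50,50,50,50]}'
python3 - <<'E'
from station import r,vision
import cv2,pickle
from h import *
c=vision.capture("wrist");pickle.dump(c,open("w3.pkl","wb"));s=r.sense();print(s["tcp_pos"],s["wrist_force"],s["moment"])
cv2.imwrite("pics/w3.png",cv2.resize(c["frame"][150:330,150:420,::-1],(792,528),interpolation=3))
E
```

```text
time_s: 9.95
tcp_pos: [0.5982, 0.0295, 0.0605]
ee_rot: [[-0.332, -0.943, 0.0], [-0.943, 0.332, -0.0], [0.0, -0.0, -1.0]]
wrist_force: [0.1, 0.6, -1.6]
gripper_width: 0.696
[0.5982397  0.0295825  0.06064684] [-0.12223417 -0.35546292 -0.48197604] [ 0.08774913 -0.10096128 -0.06331763]
```

View pics/w3.png

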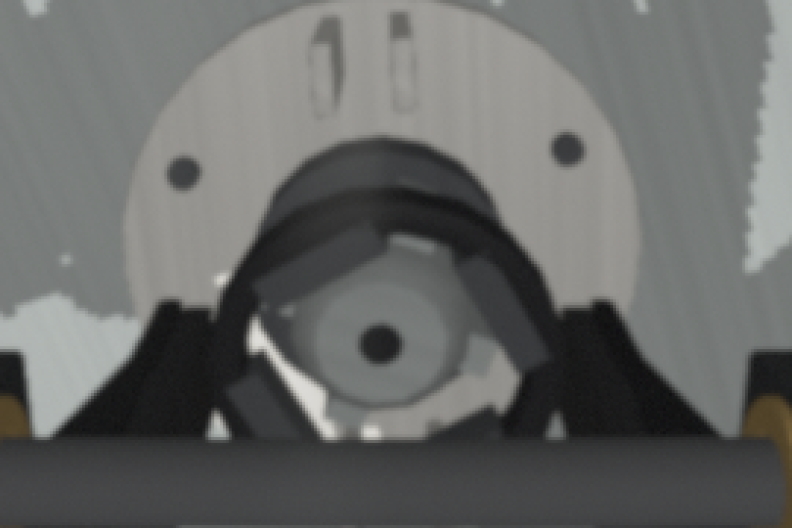

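```bash
python3 - <<'E'
import pickle
from h import *
c=pickle.load(open("w3.pkl","rb"));f=lambda l:np.array(l)/2.933+[150,150]
t=np.array([.5982,.0295]);R=np.array([[-.332,-.943],[-.943,.332]])
print("hub",cast(c,f([(380,344)]),.054)[0,:2],"base holes mid",cast(c,f([(183,173),(567,149)]),.01)[:,:2])
fr=cast(c,f([(388,188),(262,245),(510,240)]),.0663)[:,:2];print("front",fr)
A=np.c_[2*fr,np.ones(3)];s=np.linalg.solve(A,(fr**2).sum(1));print("disc c",s[:2],"R",np.sqrt(s[2]+s[0]**2+s[1]**2))
d=fr[0]-t;print("front in tool",(d@R)*1000)
for a,b in(((258,288),(383,232)),((460,262),(522,368))):
    e=cast(c,f([a,b]),.061)[:,:2];d=e[1]-e[0];print("tooth ang",np.degrees(np.arctan2(d[1],d[0]))%90)
g=cast(c,f([(412,240),(484,352),(345,412),(287,310)]),.046)[:,:2];v=g-[.5988,.0295];print("ribs",np.hypot(*v.T),np.degrees(np.arctan2(v[:,1],v[:,0]))%90)
E
```

```text
hub [0.59963358 0.02957698] base holes mid [[ 0.63346328 -0.00302809]
 [ 0.55364363  0.0195162 ]]
front [[ 0.58730987 -0.00117522]
 [ 0.60975473  0.00111698]
 [ 0.57162755  0.01369109]]
disc c [0.59609866 0.02380071] R 0.026477152859971646
front in tool [32.54225271  0.08521574]
tooth ang 5.914976624431063
tooth ang 10.195347414307847
ribs [0.01743869 0.01979621 0.02011346 0.0183824 ] [53.60019554 53.30195632 48.37439195 61.79537657]
```

```bash
python3 -m jog '{"delta_pos":[[1.4,1.2,0],[0,0,-1.5],[0,0,-1.5],[0,0,-1],[0,0,0]],"rot":[[0,0,0],[0,0,0],[0,0,0],[0,0,0],[0,0,0]],"grip":[50,50,50,50,50]}'|egrep 'tcp|wrist'
python3 -m jog '{"delta_pos":[[0,0,-1],[0,0,-1],[0,0,-1],[0,0,0]],"rot":[[0,0,0],[0,0,0],[0,0,0],[0,0,0]],"grip":[50,50,50,50]}'|egrep 'tcp|wrist'
```

```text
tcp_pos: [0.5991, 0.0307, 0.0561]
wrist_force: [0.4, -0.7, -1.3]
tcp_pos: [0.5992, 0.0307, 0.0533]
wrist_force: [-0.7, -0.9, -1.7]
```

```bash
python3 -m jog '{"delta_pos":[[0,0,-1],[0,0,-1],[0,0,0]],"rot":[[0,0,0],[0,0,0],[0,0,0]],"grip":[50,50,50]}'|egrep 'tcp|wrist'
```

```text
tcp_pos: [0.5992, 0.0307, 0.0512]
wrist_force: [0.8, 0.9, -0.5]
```

Underside at 47 mm, with no contact yet. The next steps cross the rib tops.

```bash
python3 -m jog '{"delta_pos":[[0,0,-1],[0,0,-0.5],[0,0,0]],"rot":[[0,0,0],[0,0,0],[0,0,0]],"grip":[50,50,50]}'|egrep 'tcp|wrist'
```

```text
tcp_pos: [0.5995, 0.0308, 0.05]
wrist_force: [-0.1, 0.5, -1.1]
```

```bash
python3 -m jog '{"delta_pos":[[0,0,-0.7],[0,0,-0.5],[0,0,0]],"rot":[[0,0,0],[0,0,0],[0,0,0]],"grip":[50,50,50]}'|egrep 'tcp|wrist'
```

```text
tcp_pos: [0.5997, 0.0308, 0.0492]
wrist_force: [-0.1, 0.3, 0.5]
```

```bash
python3 -m jog '{"delta_pos":[[0,0,-0.7],[0,0,-0.5],[0,0,0]],"rot":[[0,0,0],[0,0,0],[0,0,0]],"grip":[50,50,50]}'|egrep 'tcp|wrist'; python3 -c "
from station import r;s=r.sense();print(s['wrist_force'],s['moment'],s['tcp_pos'])"
```

```text
tcp_pos: [0.5998, 0.0308, 0.0481]
wrist_force: [0.0, -3.4, 0.2]
[ 0.03343958 -3.4241376   0.17656843] [-0.91283947 -0.05046531 -0.04847542] [0.59975184 0.030815   0.04809523]
```

The disc is passing between the ribs. The only load is a small lateral force towards -y, so I ease it over and carry on.

```bash
python3 -m jog '{"delta_pos":[[0,-0.8,0],[0,0,-1],[0,0,-0.5],[0,0,0]],"rot":[[0,0,0],[0,0,0],[0,0,0],[0,0,0]],"grip":[50,50,50,50]}'|egrep 'tcp|wrist|ee'; python3 -c "
from station import r;s=r.sense();print(s['moment'],s['tcp_pos'])"
```

```text
tcp_pos: [0.5991, 0.0296, 0.0455]
ee_rot: [[-0.332, -0.943, -0.001], [-0.943, 0.332, -0.0], [0.001, 0.001, -1.0]]
wrist_force: [0.4, -1.5, -0.7]
[-0.30067668 -0.28191137 -0.04994173] [0.59913847 0.02963954 0.04553669]
```

```bash
python3 -m jog '{"delta_pos":[[0,-0.2,-1],[0,0,-1],[0,0,-1],[0,0,0]],"rot":[[0,0,0],[0,0,0],[0,0,0],[0,0,0]],"grip":[50,50,50,50]}'|egrep 'tcp|wrist'; python3 -c "
from station import r;s=r.sense();print(s['moment'],s['tcp_pos'])"
```

```text
tcp_pos: [0.5992, 0.0296, 0.0428]
wrist_force: [0.1, -1.1, -0.8]
[-0.38831529 -0.18010685 -0.06345746] [0.59921448 0.02959279 0.04275085]
```

```bash
python3 -m jog '{"delta_pos":[[0,-0.2,-1.5],[0,0,-1.5],[0,0,-1],[0,0,0]],"rot":[[0,0,0],[0,0,0],[0,0,0],[0,0,0]],"grip":[50,50,50,50]}'|egrep 'tcp|wrist'; python3 -m jog '{"delta_pos":[[0,0,-1.5],[0,0,-1.5],[0,0,-1],[0,0,0]],"rot":[[0,0,0],[0,0,0],[0,0,0],[0,0,0]],"grip":[50,50,50,50]}'|egrep 'tcp|wrist'
```

```text
tcp_pos: [0.5993, 0.0295, 0.0388]
wrist_force: [1.0, -1.5, -1.3]
tcp_pos: [0.5992, 0.0295, 0.0348]
wrist_force: [0.4, -0.5, -0.9]
```

Sliding freely; home is expected at TCP z ≈ 28.2 mm.

```bash
python3 -m jog '{"delta_pos":[[0,0,-1.5],[0,0,-1.5],[0,0,-1],[0,0,0]],"rot":[[0,0,0],[0,0,0],[0,0,0],[0,0,0]],"grip":[50,50,50,50]}'|egrep 'tcp|wrist'; python3 -m jog '{"delta_pos":[[0,0,-1],[0,0,-1],[0,0,0]],"rot":[[0,0,0],[0,0,0],[0,0,0]],"grip":[50,50,50]}'|egrep 'tcp|wrist'
```

```text
tcp_pos: [0.5993, 0.0295, 0.0308]
wrist_force: [-0.4, -2.0, -1.3]
tcp_pos: [0.5993, 0.0296, 0.0289]
wrist_force: [0.1, -1.0, -0.1]
```

```bash
python3 -m jog '{"delta_pos":[[0,0,-0.6],[0,0,-0.4],[0,0,0]],"rot":[[0,0,0],[0,0,0],[0,0,0]],"grip":[50,50,50]}'|egrep 'tcp|wrist'
```

```text
tcp_pos: [0.5993, 0.0295, 0.0284]
wrist_force: [-1.6, -1.9, 2.2]
```

Contact at 28.4 mm (home expected at 28.2). I release, rise, and go over the plate, turning the jaws to roughly its x axis.

```bash
python3 -m jog '{"delta_pos":[[0,0,0],[0,0,0],[0,0,0],[0,0,0],[0,0,0],[0,0,0],[0,0,10],[0,0,25],[0,0,35],[0,0,35]],"rot":[[0,0,0],[0,0,0],[0,0,0],[0,0,0],[0,0,0],[0,0,0],[0,0,0],[0,0,0],[0,0,0],[0,0,0]],"grip":[100,100,100,100,100,100,100,100,100,100]}'|egrep 'tcp|wrist|width'
python3 -m jog '{"delta_pos":[[0,0,35],[0,0,32],[-11.5,-34,0],[-11.5,-34,0],[-11.5,-34,0],[-11.5,-34,0],[-11.5,-34,0],[-11.5,-34,0],[-11.5,-34,0],[-11.5,-34,0]],"rot":[[0,0,0],[0,0,0],[0,0,5.5],[0,0,5.5],[0,0,5.5],[0,0,5.5],[0,0,5.5],[0,0,5.5],[0,0,5.5],[0,0,5.5]],"grip":[100,100,100,100,100,100,100,100,100,100]}'|egrep 'tcp|wrist'
python3 -m jog '{"delta_pos":[[0,0,0],[0,0,0],[0,0,0],[0,0,0]],"rot":[[0,0,0],[0,0,0],[0,0,0],[0,0,0]],"grip":[100,100,100,100]}'
python3 - <<'E'
from station import r,vision
import pickle
from h import *
c=vision.capture("wrist");pickle.dump(c,open("w4.pkl","wb"));s=r.sense();print(s["tcp_pos"],s["joints"])
g=cv2.cvtColor(c["frame"],cv2.COLOR_RGB2GRAY);p=project(c,[.507,-.241,.004])[0];print(p)
for T in(70,80,90):
    n,l,st,cc=cv2.connectedComponentsWithStats((g<T).astype("uint8"))
    for i in range(1,n):
        x,y,w,h,a=st[i]
        if abs(x+w/2-p[0])<25 and abs(y+h/2-p[1])<25 and 20<w<170: print(T,st[i],cc[i])
t=vision.capture("top")["frame"];q=lambda im,x0,y0,w,h,W,H:cv2.resize(im[y0:y0+h,x0:x0+w],(W,H),interpolation=3)[:,:,::-1]
x0,y0=int(p[0])-75,max(0,int(p[1])-75);print(x0,y0)
cv2.imwrite("pics/w4.png",np.hstack([q(c["frame"],x0,y0,150,150,500,500),q(t,255,170,45,75,300,500)]))
E
```

```text
tcp_pos: [0.5988, 0.0294, 0.1342]
wrist_force: [0.8, 0.1, 0.2]
gripper_width: 0.998
tcp_pos: [0.5065, -0.2439, 0.2012]
wrist_force: [0.5, 0.0, -0.2]
time_s: 15.92
tcp_pos: [0.5077, -0.2417, 0.2005]
ee_rot: [[0.417, -0.909, 0.001], [-0.909, -0.417, -0.0], [0.0, -0.001, -1.0]]
wrist_force: [0.7, -0.2, 0.7]
gripper_width: 1.002
[ 0.50780573 -0.24148849  0.200364  ] [-8.92688990e+00  1.69740671e+01 -1.05384102e+01 -7.37413668e-03
 -6.24646534e+01  3.35941593e+01]
[282.04725892 189.1242161 ]
70 [278 141  30  47 297] [292.1043771  165.16498316]
70 [252 164  47  69 502] [268.99003984 203.70517928]
80 [ 252  141   57   93 1178] [278.94142615 188.13497453]
90 [ 251  140   58   95 1419] [279.14940099 187.92036646]
207 114
```

View pics/w4.png

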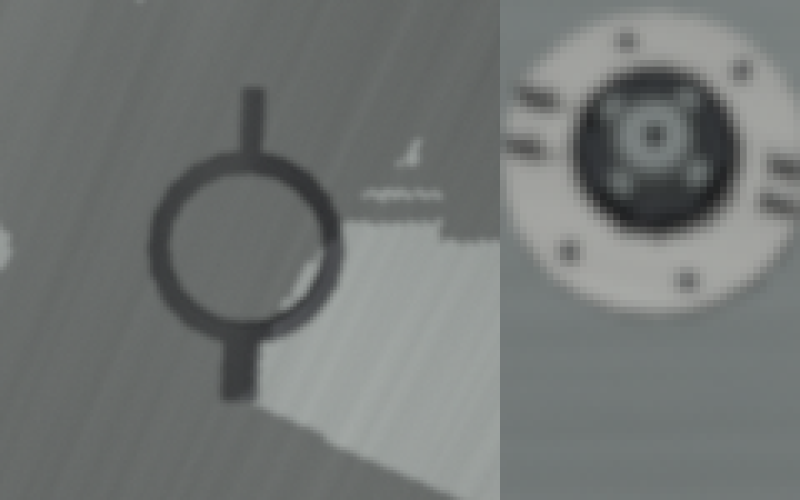

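The plate's narrow tab is at the top (253,88) and its wide tab at the bottom (238,400), with the ring centred at (246,246). So the wide tab points along -tool x and plate yaw is about 25°. The inset shows the disc sitting concentric on the hub with the ribs visible in its gaps.

```bash
python3 - <<'E'
import pickle
from h import *
c=pickle.load(open("w4.pkl","rb"));g=cv2.cvtColor(c["frame"],cv2.COLOR_RGB2GRAY)
n,l,st,cc=cv2.connectedComponentsWithStats((g<88).astype("uint8"));i=l[141+30//3,282] or l[200,255]
P=np.argwhere(l==i)[:,::-1];print(st[i])
W=cast(c,P,.005)[:,:2]*1000;rect=cv2.minAreaRect(W.astype("f4"));print("rect",rect)
f=lambda q:np.array(q)/3.333+[207,114]
e=cast(c,f([(253,88),(238,401)]),.006)[:,:2]*1000;d=e[1]-e[0];print("tab ends",e,"len",np.hypot(*d),"mid",e.mean(0),"y-dir",np.degrees(np.arctan2(d[1],d[0])))
o=rect[0];u=d/np.hypot(*d);a=(W-o)@u;b=(W-o)@[-u[1],u[0]]
m=abs(a)<34;H=cv2.convexHull(W[m].astype("f4"));print("ring ellipse",cv2.fitEllipse(H))
for lo,hi in((-47,-37),(37,47)):
    k=(a>lo)&(a<hi);print("tab",lo,"mid across",b[k].mean(),"width",np.ptp(b[k]),(W[k].mean(0)))
k1=W[(a>-47)&(a<-37)].mean(0);k2=W[(a>37)&(a<47)].mean(0);d=k2-k1;print("y-dir tabs",np.degrees(np.arctan2(d[1],d[0])),"mid",(k1+k2)/2)
E
```

```text
[ 251  140   58   95 1374]
rect ((509.8250427246094, -240.51834106445312), (87.99557495117188, 60.56917953491211), 79.03010559082031)
tab ends [[ 527.31559801 -287.43631224]
 [ 489.86001803 -194.04037869]] len 100.62664097997315 mid [ 508.58780802 -240.73834547] y-dir 111.85279921364767
ring ellipse ((509.572998046875, -240.93685913085938), (59.731964111328125, 65.5897445678711), 13.190794944763184)
tab -47 mid across 1.1704830182367105 width 7.197183170161459 [ 524.31904405 -279.80387769]
tab 37 mid across 0.2463072961683024 width 11.068625582367389 [ 493.98280808 -201.67726002]
y-dir tabs 111.220981177434 mid [ 509.15092607 -240.74056885]
```

```bash
python3 -m jog '{"delta_pos":[[1.4,0.7,-36],[0,0,-36],[0,0,-36],[0,0,-36],[0,0,-25],[0,0,-14],[0,0,0],[0,0,0],[0,0,0]],"rot":[[0,0,-3.2],[0,0,0],[0,0,0],[0,0,0],[0,0,0],[0,0,0],[0,0,0],[0,0,0],[0,0,0]],"grip":[100,100,100,100,100,100,100,100,100]}'
```

```text
time_s: 16.77
tcp_pos: [0.5102, -0.2415, 0.0183]
ee_rot: [[0.366, -0.931, 0.002], [-0.931, -0.366, -0.001], [0.002, -0.002, -1.0]]
wrist_force: [-0.1, -0.2, 0.2]
gripper_width: 1.001
```

```bash
python3 -m jog '{"delta_pos":[[-0.8,0.5,-5],[0,0,-4],[0,0,-2],[0,0,0],[0,0,0]],"rot":[[0,0,0],[0,0,0],[0,0,0],[0,0,0],[0,0,0]],"grip":[100,100,100,100,100]}'|egrep 'tcp|wrist'
```

```text
tcp_pos: [0.508, -0.2413, 0.0063]
wrist_force: [-0.1, -0.6, 0.2]
```

```bash
python3 -m jog '{"delta_pos":[[0.8,0.5,-1],[0,0,-1],[0,0,0],[0,0,0]],"rot":[[0,0,0],[0,0,0],[0,0,0],[0,0,0]],"grip":[100,100,100,100]}'|egrep 'tcp|wrist'
python3 -m jog '{"delta_pos":[[0,0,0],[0,0,0],[0,0,0],[0,0,0],[0,0,0],[0,0,0],[0,0,0],[0,0,0],[0,0,0]],"rot":[[0,0,0],[0,0,0],[0,0,0],[0,0,0],[0,0,0],[0,0,0],[0,0,0],[0,0,0],[0,0,0]],"grip":[50,50,50,50,50,50,50,50,50]}'
python3 -c "
from station import r;print(r.sense()['tcp_pos'])"
```

```text
tcp_pos: [0.5088, -0.2407, 0.0041]
wrist_force: [0.3, -0.3, -0.2]
time_s: 18.27
tcp_pos: [0.5087, -0.2408, 0.0041]
ee_rot: [[0.365, -0.931, -0.0], [-0.931, -0.365, -0.0], [-0.0, 0.0, -1.0]]
wrist_force: [0.4, 0.9, 0.4]
gripper_width: 0.686
[ 0.50873998 -0.24075586  0.00411168]
```

The plate is gripped (0.686). I lift, carry it over the housing and turn it -37.2° to housing yaw -15.8°, staying well above it.

```bash
python3 -m jog '{"delta_pos":[[0,0,6],[0,0,20],[0,0,30],[0,0,30],[0,0,25],[0,0,0]],"rot":[[0,0,0],[0,0,0],[0,0,0],[0,0,0],[0,0,0],[0,0,0]],"grip":[50,50,50,50,50,50]}'|egrep 'tcp|wrist|width'
python3 -m jog '{"delta_pos":[[11.3,33.8,0],[11.3,33.8,0],[11.3,33.8,0],[11.3,33.8,0],[11.3,33.8,0],[11.3,33.8,0],[11.3,33.8,0],[11.3,33.8,0],[0,0,0],[0,0,0]],"rot":[[0,0,-4.65],[0,0,-4.65],[0,0,-4.65],[0,0,-4.65],[0,0,-4.65],[0,0,-4.65],[0,0,-4.65],[0,0,-4.65],[0,0,0],[0,0,0]],"grip":[50,50,50,50,50,50,50,50,50,50]}'|egrep 'tcp|wrist'
python3 -m jog '{"delta_pos":[[0,0,0],[0,0,0],[0,0,0]],"rot":[[0,0,0],[0,0,0],[0,0,0]],"grip":[50,50,50]}'
```

```text
tcp_pos: [0.5123, -0.2418, 0.1212]
wrist_force: [1.3, -0.4, -0.0]
gripper_width: 0.688
tcp_pos: [0.599, 0.0315, 0.1143]
wrist_force: [0.7, -0.4, -1.3]
time_s: 19.85
tcp_pos: [0.5986, 0.0285, 0.1149]
ee_rot: [[-0.274, -0.962, -0.001], [-0.962, 0.274, -0.0], [0.0, 0.001, -1.0]]
wrist_force: [0.3, -0.7, -1.0]
gripper_width: 0.685
```

```bash
python3 -m jog '{"delta_pos":[[0.3,0.5,-20],[0.3,0.5,-20],[0,0,-8],[0,0,0],[0,0,0],[0,0,0],[0,0,0]],"rot":[[0,0,0],[0,0,0],[0,0,0],[0,0,0],[0,0,0],[0,0,0],[0,0,0]],"grip":[50,50,50,50,50,50,50]}'
python3 - <<'E'
from station import r,vision
import pickle
from h import *
c=vision.capture("wrist");pickle.dump(c,open("w5.pkl","wb"));s=r.sense();print(s["tcp_pos"],s["ee_rot"])
cv2.imwrite("pics/w5.png",cv2.resize(c["frame"][110:320,150:420,::-1],(771,600),interpolation=3))
E
```

```text
time_s: 20.43
tcp_pos: [0.6007, 0.0307, 0.0684]
ee_rot: [[-0.272, -0.962, 0.002], [-0.962, 0.272, 0.001], [-0.001, -0.002, -1.0]]
wrist_force: [-0.2, 0.1, -1.5]
gripper_width: 0.687
[0.6005468  0.03073437 0.06832017] [[-2.72382765e-01 -9.62186298e-01  2.27090886e-03]
 [-9.62188289e-01  2.72384636e-01  5.53827553e-04]
 [-1.15144597e-03 -2.03418883e-03 -9.99997268e-01]]
```

View pics/w5.png

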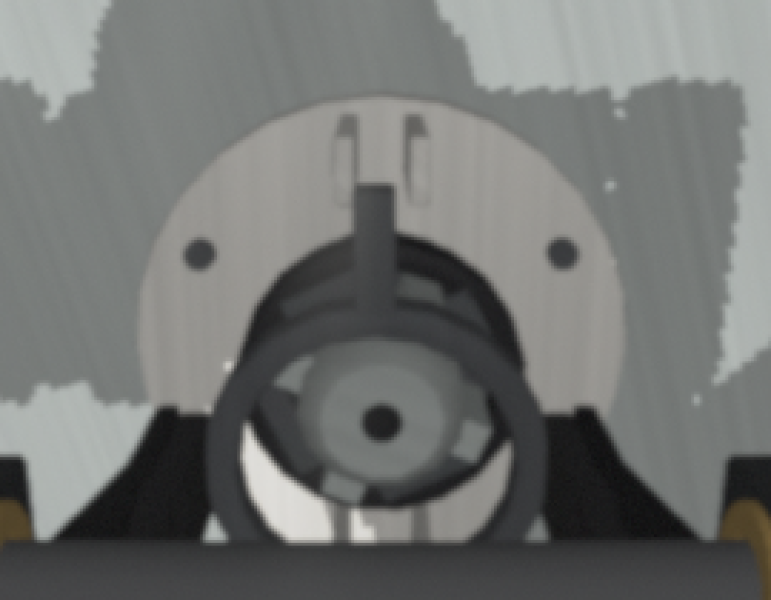

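The last view shows the plate level above the hub: narrow tab end at x 355–395, y 185; narrow slot inner edges at x 355 and 408 (y ~170); hub hole at (382,424). The tab appears slightly left of the slot middle. I work out the offset.

```bash
python3 - <<'E'
import pickle
from h import *
c=pickle.load(open("w5.pkl","rb"));f=lambda l:np.array(l)/2.8565+[150,110]
t=np.array([.6005,.0307]);R=np.array([[-.2724,-.9622],[-.9622,.2724]])
zt=.0683-.0041+.008
def tool(p,z):return ((cast(c,f([p]),z)[0,:2]-t)@R*1000).round(2)
print("hub",tool((382,424),.054),cast(c,f([(382,424)]),.054)[0])
print("post inner edges",tool((355,170),.048),tool((408,170),.048))
print("post outer end",tool((344,136),.048),tool((419,136),.048),"inner end",tool((344,205),.048),tool((419,205),.048))
print("tab end corners",tool((355,185),zt),tool((395,185),zt),"tab root",tool((357,290),zt),tool((395,290),zt))
print("ring sides",tool((207,440),zt-.004),tool((547,440),zt-.004))
h=cast(c,f([(200,254),(563,254)]),.01)[:,:2];d=h[1]-h[0];print("housing x",np.degrees(np.arctan2(*d[::-1])),"tool y",np.degrees(np.arctan2(.2724,-.9622)),tool((381.5,254),.01))
E
```

```text
hub [1.02 0.68] [0.59956494 0.02990837 0.054     ]
post inner edges [49.11 -4.29] [49.1   5.45]
post outer end [55.36 -6.26] [55.35  7.41] inner end [42.57 -6.38] [42.55  7.55]
tab end corners [50.78 -3.78] [50.78  2.62] tab root [33.26 -3.57] [33.25  2.7 ]
ring sides [  4.26 -30.54] [ 4.23 29.96]
housing x 164.15078794025982 tool y 164.19311729307373 [23.41  0.79]
```

```bash
python3 -m jog '{"delta_pos":[[-1.1,-0.1,-3],[0,0,-3],[0,0,-2],[0,0,0],[0,0,0],[0,0,0]],"rot":[[0,0,-0.3],[0,0,0],[0,0,0],[0,0,0],[0,0,0],[0,0,0]],"grip":[50,50,50,50,50,50]}'
```

```text
time_s: 20.98
tcp_pos: [0.5987, 0.0306, 0.0591]
ee_rot: [[-0.277, -0.961, -0.0], [-0.961, 0.277, -0.0], [0.0, -0.0, -1.0]]
wrist_force: [0.0, 0.6, -1.1]
gripper_width: 0.689
```

```bash
python3 -m jog '{"delta_pos":[[0.6,0,-2],[0,0,-2],[0,0,-1],[0,0,0],[0,0,0]],"rot":[[0,0,0],[0,0,0],[0,0,0],[0,0,0],[0,0,0]],"grip":[50,50,50,50,50]}'|egrep "tcp|wrist"
python3 - <<'E'
from station import r,vision
import pickle
from h import *
c=vision.capture("wrist");s=r.sense();t=s["tcp_pos"];R=s["ee_rot"];print(t,s["wrist_force"])
zt=t[2]+.0039;T=lambda P:(R.T@(P-t)*1000).round(2)
pr=lambda x,y,z:t+R@(np.array([x,y,0])/1000)+[0,0,z-t[2]]
# profile of brightness along tool y across narrow tab near its end, and across post tops beyond the tab
for x,z,n in((47,zt,"tab47"),(40,zt,"tab40"),(52.5,.048,"posts52")):
    ys=np.arange(-12,12.1,1);px=project(c,np.array([pr(x,y,z) for y in ys]))
    g=cv2.cvtColor(c["frame"],cv2.COLOR_RGB2GRAY).astype("f4");v=cv2.remap(g,px[:,0].astype("f4"),px[:,1].astype("f4"),1);print(n,px[12].round(1),v.ravel().astype(int))
E
```

```text
tcp_pos: [0.5992, 0.0305, 0.0539]
wrist_force: [-0.4, -0.4, -2.0]
[0.59928685 0.03055477 0.05405696] [-0.82378261  0.18693216 -1.89107826]
tab47 [282.  183.1] [150 150 146 139 146 148 135 140 112  82  79  75  71  68  74 119 136 149
 152 148 153 154 153 151 152]
tab40 [282.  197.9] [149 149 148 147 142 129 109  98  87  75  74  71  67  66  64  81 109 127
 138 145 150 153 151 150 149]
posts52 [282.  167.7] [153 152 146 148 151 148 121 129 153 154 154 154 156 158 157 136 121 151
 155 153 150 156 156 154 153]
```

The tab (mid -0.55) and slot (mid about -0.6 to -0.9) now agree within 0.4 mm, inside the 1.5 mm clearance. I feel downward.

```bash
python3 -m jog '{"delta_pos":[[0,0,-1],[0,0,-0.7],[0,0,0],[0,0,0]],"rot":[[0,0,0],[0,0,0],[0,0,0],[0,0,0]],"grip":[50,50,50,50]}'|egrep "tcp|wrist"
```

```text
tcp_pos: [0.5992, 0.0306, 0.0523]
wrist_force: [-0.6, -0.4, -1.2]
```

```bash
python3 -m jog '{"delta_pos":[[0,0,-0.8],[0,0,-0.7],[0,0,0],[0,0,0]],"rot":[[0,0,0],[0,0,0],[0,0,0],[0,0,0]],"grip":[50,50,50,50]}'|egrep "tcp|wrist"
```

```text
tcp_pos: [0.5992, 0.0306, 0.0508]
wrist_force: [0.5, -0.1, -1.7]
```

```bash
python3 -m jog '{"delta_pos":[[0,0,-0.8],[0,0,-0.7],[0,0,0],[0,0,0]],"rot":[[0,0,0],[0,0,0],[0,0,0],[0,0,0]],"grip":[50,50,50,50]}'|egrep "tcp|wrist"; python3 -c "
from station import r;print(r.sense()['moment'])"
```

```text
tcp_pos: [0.5992, 0.0305, 0.0493]
wrist_force: [0.3, -0.5, -1.5]
[ 0.12628612 -0.05414575 -0.04523044]
```

The tabs are in both slots (underside at 45 mm, below the 48 mm post tops) and moving freely. I continue.

```bash
for i in 1 2; do python3 -m jog '{"delta_pos":[[0,0,-1.2],[0,0,-1.2],[0,0,-0.6],[0,0,0]],"rot":[[0,0,0],[0,0,0],[0,0,0],[0,0,0]],"grip":[50,50,50,50]}'|egrep "tcp|wrist"; done
```

```text
tcp_pos: [0.5991, 0.0306, 0.0461]
wrist_force: [0.7, 1.0, -1.7]
tcp_pos: [0.5991, 0.0305, 0.0432]
wrist_force: [-0.6, -0.6, -0.6]
```

```bash
python3 -m jog '{"delta_pos":[[0,0,-1.2],[0,0,-1.2],[0,0,-0.6],[0,0,0]],"rot":[[0,0,0],[0,0,0],[0,0,0],[0,0,0]],"grip":[50,50,50,50]}'|egrep "tcp|wrist"
```

```text
tcp_pos: [0.5991, 0.0306, 0.0402]
wrist_force: [-0.3, 1.1, -1.6]
```

```bash
python3 -m jog '{"delta_pos":[[0,0,-0.8],[0,0,-0.4],[0,0,0],[0,0,0]],"rot":[[0,0,0],[0,0,0],[0,0,0],[0,0,0]],"grip":[50,50,50,50]}'|egrep "tcp|wrist"
```

```text
tcp_pos: [0.5993, 0.0306, 0.0392]
wrist_force: [-0.3, 0.4, 0.3]
```

```bash
python3 -m jog '{"delta_pos":[[0,0,-0.6],[0,0,-0.3],[0,0,0],[0,0,0]],"rot":[[0,0,0],[0,0,0],[0,0,0],[0,0,0]],"grip":[50,50,50,50]}'|egrep "tcp|wrist"
```

```text
tcp_pos: [0.5993, 0.0306, 0.0382]
wrist_force: [0.5, -0.0, -1.5]
```

```bash
python3 -m jog '{"delta_pos":[[0,0,-0.5],[0,0,0],[0,0,0]],"rot":[[0,0,0],[0,0,0],[0,0,0]],"grip":[50,50,50]}'|egrep "tcp|wrist"
```

```text
tcp_pos: [0.5993, 0.0306, 0.0381]
wrist_force: [-0.7, 0.1, 1.0]
```

It has stopped at 38.1 mm (home expected at 38.1) with about 2.5 N. I release and rise clear.

```bash
python3 -m jog '{"delta_pos":[[0,0,0],[0,0,0],[0,0,0],[0,0,0],[0,0,0],[0,0,0],[0,0,10],[0,0,25],[0,0,35],[0,0,35]],"rot":[[0,0,0],[0,0,0],[0,0,0],[0,0,0],[0,0,0],[0,0,0],[0,0,0],[0,0,0],[0,0,0],[0,0,0]],"grip":[100,100,100,100,100,100,100,100,100,100]}'|egrep 'tcp|wrist|width'
python3 -m jog '{"delta_pos":[[0,0,35],[0,0,20],[9,32,0],[9,32,0],[9,32,0],[0,0,0],[0,0,0],[0,0,0],[0,0,0]],"rot":[[0,0,0],[0,0,0],[0,0,0],[0,0,0],[0,0,0],[0,0,0],[0,0,0],[0,0,0],[0,0,0]],"grip":[100,100,100,100,100,100,100,100,100]}'|egrep 'time|tcp|wrist|width'
python3 - <<'E'
from station import r,vision
import pickle
from h import *
c=vision.capture("wrist");w=pickle.load(open("w2.pkl","rb"));g=cv2.cvtColor(c["frame"],cv2.COLOR_RGB2GRAY).astype("f4");g0=cv2.cvtColor(w["frame"],cv2.COLOR_RGB2GRAY).astype("f4")
o=np.array([.5992,.0299]);a=np.radians(-15.9);x=np.array([np.cos(a),np.sin(a)]);y=np.array([-x[1],x[0]])
def prof(pts,z,c,g):
    px=project(c,np.c_[pts,np.full(len(pts),z)]).astype("f4");return cv2.remap(g,px[:,0].copy(),px[:,1].copy(),1).ravel().astype(int)
r_=np.arange(14,62,2.)/1000
for n,d in(("+x",x),("-x",-x),("+y",y),("-y",-y)):
    print(n,"now",prof(o+r_[:,None]*d,.042,c,g)); 
t=np.arange(-12,12.1,1)/1000
for n,s in(("wide",.0475),("narrow",-.0475)):print(n,prof(o+s*y+t[:,None]*x,.042,c,g),"before",prof(o+s*y+t[:,None]*x,.042,w,g0))
n,l,st,cc=cv2.connectedComponentsWithStats((g<88).astype("uint8"));p=project(c,[*o,.042])[0];print(p,[ (st[i].tolist(),cc[i].round(1).tolist()) for i in range(1,n) if st[i][4]>80 and abs(cc[i]-p).max()<60])
cv2.imwrite("pics/fin.png",c["frame"][:,:,::-1])
E
```

```text
tcp_pos: [0.5987, 0.0303, 0.144]
wrist_force: [0.6, 0.0, 0.1]
gripper_width: 1.004
time_s: 25.95
tcp_pos: [0.6259, 0.1257, 0.1981]
wrist_force: [0.2, -0.5, 0.3]
gripper_width: 1.002
+x now [100  90  79  71  68  62  67  67  84 137 143 143 143 144 145 145 142 143
 145 132 118 127 152 160]
-x now [109  90  81  71  79  65  76  80 129 211 216 216 216 215 214 217 219 218
 213 175 159 160 157 156]
+y now [ 90  84  82  79  79  76  77  78  77  77  77  77  75  75  74  74  74  74
  95 131 116 109 111 111]
-y now [139 114 100  96 100  97 106 107 108 109 109 109 109 109 110 109 109 117
 176 165 161 163 163 162]
wide [130 132 138 139 125 105  88  73  67  67  70  72  74  75  76  76  76  87
 104 110 118 130 137 135 134] before [149 151 153 153 148 149 151 152 154 154 154 153 151 152 153 153 151 141
 120 114 133 149 152 147 145]
narrow [208 210 206 198 202 210 203 176 142 122 114 112 111 112 114 125 148 163
 185 202 204 190 178 194 204] before [212 212 205 200 212 219 213 192 191 210 218 219 219 220 219 210 176 164
 197 219 220 212 206 206 201]
[280.40524352  85.82305987] [([246, 55, 69, 90, 2049], [281.4, 99.9])]
```

All checks agree, so I hand in.

```bash
python3 -c "
from station import finish_job; print(finish_job())"
```

```text
the job is handed in; nothing more can be done
None
```

The brake is rebuilt and handed in at about 26 s of the 72 s allowed. The toothed disc went down first, then the separator plate on top, and I let go of both.

- **Disc:** I took the one farthest to the robot's right, turned it about 5° to match the rib angle I measured in the image, and slid it down between the ribs. It landed at TCP height 28.4 mm, against 28.2 mm expected for home. The largest force I read was about 3.4 N sideways, which I eased off by shifting it slightly.
- **Plate:** It went in with the wide tab in the wide slot and the narrow tab in the narrow slot, and stopped at 38.1 mm, exactly as expected for home, under about 2.5 N.
- **Last wrist-camera check:** Both tabs end about 50 mm from the hub axis. The ring edge is about 30–31 mm out on both sides, the tabs lie in their own slots, and the gripper is well clear. This check used brightness readings rather than a viewed picture, because I had used all 12 views.

**What disagreed:**
- **Fingertips:** They appeared about 1.5 mm ahead of the TCP, not the stated 25 mm. My first attempt to close on the disc therefore shut the fingers just above it, touching nothing. I corrected this by feeling downward in small steps.
- **Hub position:** The top camera and the wrist camera differed by up to about 2 mm. I used the wrist camera.
- **Bystanders:** I did not re-measure them at the end. I carried the parts well above the bench and felt no contact with anything else.

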